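# Lock the bowl of a mini chopper and hold its dial on the third click

### The job

The mini chopper has just been put back together and wants a short test run. Turn its bowl clockwise by the handle until it clicks fully home; only then turn the spring-return dial on the front of the base clockwise, past the first and second clicks to the third, and hold it there against its spring: the program finishes while the fingers are still holding the dial on the third click. Leave the mandarin, the mug and the lemon on the chopping board where they are.

Things in the scene. Friction and masses are not known exactly. Their poses are not given: they have to be found in the camera images.
- chopper: Mini chopper, fixed on the worktop: grey teardrop motor base with a round clear bowl and grey lid. Origin: bowl axis at the worktop; z up, -x points from the bowl to the dial, whose axis stands at (-140, 0) mm. Base radius 80 mm round the bowl axis, tapering to 50 mm round the dial axis; flat top 66 mm high. Bowl and lid: radius 69 mm, 73 to 156 mm high.
- bowl_lock (a joint): Turn of the bowl on the base about its vertical axis, rad, clockwise from above. Starts unlocked at 0 to 0.2; lock click at 0.70, hard stop at 0.74. A sprung bump lies at 0.37 to 0.69: friction 0.1 Nm, with the bump up to 0.4 Nm (4 N at the handle). Once locked it stays. At value q the handle points in direction -1.047 - q in the chopper's frame.
- bowl_handle: Black D-shaped bowl handle, turning with the bowl. Origin on the bowl axis 73.5 mm above the worktop; x points outward through the handle, z up. Upright bar 17 mm (radial) x 20 mm (tangential), centred 111 mm from the axis, 82 to 147 mm above the worktop; an 18 mm wide arm joins its top to the bowl rim. Grip it from above across its width (along y), or push it.
- handle_grip (a point): Point on the top face of the handle, 108 mm from the bowl's axis, 147.5 mm above the worktop: above the upright bar. Its axes are those of the handle.
- speed_dial (a joint): Turn of the dial about its vertical axis, rad, clockwise from above; 0 is off. Clicks at 0.436 (first), 0.873 (second) and 1.309 (third), hard stop at 1.40. A spring always drives it back to 0 with 0.05 Nm at 0, rising to 0.12 Nm at 1.40; bumps between clicks add up to 0.05 Nm. No click holds it: let go, it flies back to 0.
- dial_grip: Black bar grip of the dial: 46 mm long (x, white pointer line at the +x end), 12 mm wide (y), 26 mm tall, on a skirt of radius 26 mm. Origin on the dial axis 67.5 mm above the worktop; the bar stands from 75 to 101 mm. With the dial at 0 its x axis lies at 3.796 rad in the chopper's frame and turns with the dial. Marks round it: dot (off), short, longer, longest bar (third).
- mandarin: Bystander: a mandarin, about 60 mm, standing loose on the worktop to the left. Origin at its underside.
- mug: Bystander: an empty white mug, 94 mm tall, loose on the worktop to the right behind. Origin at the centre of its underside.
- lemon: Bystander: a lemon, 78 x 55 mm, lying loose on the wooden chopping board (230 x 340 x 21 mm) to the right. Origin at its underside. A peeler lies beside it.

How it is judged:
By the outcome, as a careful person would: the job done as asked, in the order asked, and still so for the second after the job is handed in, while the arm keeps its last pose, push and grip.
It also fails if it takes over 48 s, if anything falls off the work surface, if the arm or the gripper's body presses on something with over 40 N, if the wrist force passes 120 N, or if a joint passes its speed limit or range.

### The arm

A 7-joint arm with a two-finger parallel gripper is mounted at the origin on a cart in front of the work surface, level with it; the furniture and walls round the work are solid. World frame = base frame: x ahead of the robot, y to its left, z up, the work surface at z = 0. Lengths are in m, angles in rad, forces in N, time in s.
With the tool pointing down it reaches from about 0.425 to 0.925 m from the base axis. Payload 6.8 kg.
Tool frame: the origin (TCP) lies on the centre line of the jaws, within the pads' length; the fingertips stand 25 mm ahead of it and the grasp point (between the pads) lies 6 mm ahead of it; z points along the fingers, y is the line along which they close (so a half turn about z gives the same grasp; the last joint's range is limited). The gripper opens to 85 mm and grips with 20 to 120 N. Pads are 22 mm wide; open, the fingers measure 114 mm over their backs; the gripper's body (76 mm by 85 mm) begins 54 mm behind the grasp point. The pads swing forward as they close: fully open they stand 13 mm farther back than shut.
Start: joints at [1.012, 0.477, 0.022, 1.555, -0.011, 1.109, -0.083], TCP at [0.294, -0.608, 0.256] pointing down, gripper open.
Joint ranges: [-2.96, 2.96], [-0.34, 2.1], [-1.41, 1.46], [0.24, 2.44], [-1.37, 4.51], [0.17, 1.92], [-2.96, 2.96]. Speed limits (rad/s): [2.39, 2.39, 3.14, 3.14, 3.14, 3.14, 3.14].

### API

Orientations are given as a rotation vector (axis times angle).
In Python, from bench import telemetry, grab_frame, job gives the robot as it stands.
- The arm moves only by the tool apply_moves, never from a script. Its argument "rows" is a list of rows, each a list of 2 entries, a list of its own where there are three numbers: the shift along the tool's x, y, z each as a share of 250 mm, from -1 to 1, then the turn, a rotation vector about the tool's x, y, z each as a share of pi rad, from -1 to 1. A call has 1 to 10 rows; each row is the pose to reach, as a shift and turn from the pose commanded when the call began, along the tool's axes at that moment, turning the shorter way round; what a row does not reach only later rows make up. A row lasts 1/8 s, in which the tool goes at most 62.5 mm and 10.7 degrees, less where a joint would pass 70% of its speed; a pose out of reach is approached as far as the arm can. A call with a number of a shift or a turn outside -1 to 1 is refused whole. A call with a gripper value outside its range is refused whole. "jaw" is the gripper's target within -1 to 1 (fully open at 1, half-way at 0, shut at -1), set as the call begins (left out, the last holds). The fingers move at their own pace and stop on an object; "newtons" is the grip in N (left out, the last holds). Time passes only in rows, so rows that repeat a pose let the fingers close. It gives the time, the measured TCP pose, the force, the opening and the grip force at its end, in the units of the state.
- telemetry.get_obs(): the state, without advancing time (a new reading comes with each control period).
- grab_frame(name): name is "scene" or "top" or "wrist"; returns a dict with "frame" (420x560x3 uint8, red, green, blue), "vertical_fov" (degrees; the focal length in pixels is half the picture's height over the tangent of half this angle, whatever the lens; pixels are square), "cx", "cy" (the principal point, pixels), "origin" and "attitude" of the camera in the world. Camera axes: x right, y up, looking along -z (the intrinsics and any distortion apply to the point x, -y, -z); pixel columns grow to the right and rows downward; lengths in m; the calibration is good to about 2 mm. A picture is of the moment at which its call begins. There is no depth.
- job.hand_in(): hands the job in; it is judged then, once.
The state is a dict: "clock": time; "joints": joint angles; "qvel": joint speeds; "tau": joint torques, N m; "tcp_pos": TCP position; "orientation": TCP orientation; "contact_force": force on the tool from outside, world axes, zero at the start; "moment": the same for the moment, N m; "grip_width": finger opening in m; "gripper_force": force on a finger pad.
Only numpy, scipy, OpenCV 4.12 (cv2) and the standard library are available. Lean on these libraries where they do the work, as an engineer would, in place of code of your own. Each camera call takes 0.05 s, during which the arm holds its last target. There are 200 camera calls.

## Working session

There is one attempt and no reset: what is moved stays moved. The work goes in short steps, Python scripts to look and compute and a tool call to move; the robot and the scene stay as the last step left them, time stands still between calls to the robot, and variables do not carry over. Pictures are saved under pics/ and viewed, at most 10 in all, crops included, and the job is handed in when it is done.

Besides the shell and the picture viewer there is one more tool, called as a command line: name --argument value ..., lists and objects as JSON in quotes. apply_moves: Moves the arm, as the interface text tells. Its arguments: {"type":"object","properties":{"rows":{"type":"array"},"jaw":{"type":"number"},"newtons":{"type":"number"}},"required":["rows"]}

```bash
mkdir -p pics
python3 - <<'E'
from bench import telemetry, grab_frame, job
import cv2,numpy as np
for n in ["scene","top"]:
    g=grab_frame(n); cv2.imwrite(f"pics/{n}0.png",g["frame"][:,:,::-1])
    print(n,{k:(np.round(v,4).tolist() if k!='x' else v) for k,v in g.items() if k!="frame"})
o=telemetry.get_obs(); print(o)
E
```

```text
scene {'vertical_fov': 57.1053, 'cx': 270.6949, 'cy': 209.9595, 'origin': [0.8713, -0.5044, 0.8973], 'attitude': [0.4481, 0.1746, 0.698]}
top {'vertical_fov': 45.5025, 'cx': 287.6665, 'cy': 207.4303, 'origin': [0.4164, -0.1642, 1.2269], 'attitude': [0.1028, -0.1421, -1.5507]}
{'clock': 0.1, 'joints': array([ 1.01187061,  0.47772598,  0.0223939 ,  1.55634509, -0.01148907,
        1.10930212, -0.08310678]), 'qvel': array([ 1.71935541e-04, -7.60630880e-04,  1.22950777e-03, -2.75350453e-03,
        5.06189940e-05,  3.24202231e-04, -9.99282746e-04]), 'tau': array([ 4.92230451e-03, -5.97763968e+01,  1.61379833e+00, -2.81953633e+01,
        1.27655827e-02,  5.07349920e-03, -5.87963086e-05]), 'tcp_pos': array([ 0.29385229, -0.60713694,  0.25542134]), 'orientation': array([-3.06059684e+00, -7.01781101e-01,  8.12052530e-04]), 'contact_force': array([-0.65022317, -0.20028559, -0.08692113]), 'moment': array([-0.00428128, -0.00031242,  0.02822193]), 'gripper_force': 0.0, 'grip_width': 0.08554496684076666}
```

View pics/top0.png

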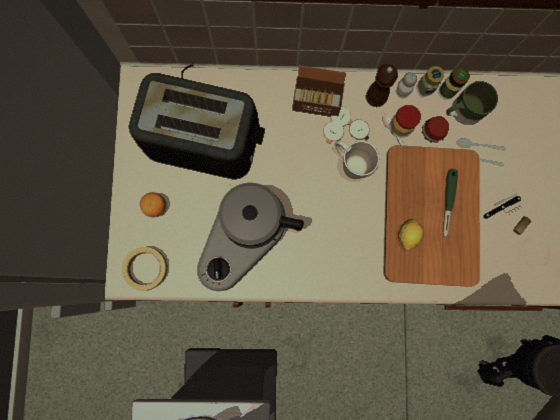

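View pics/scene0.png

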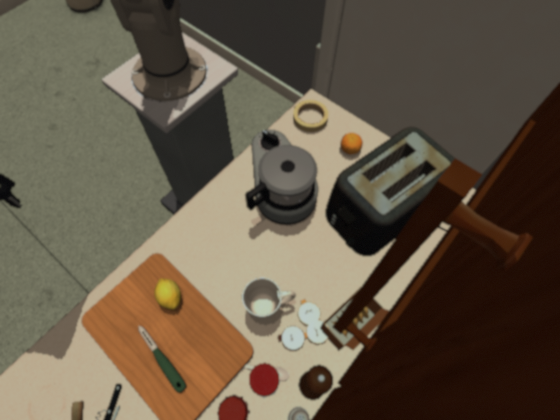

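The top view shows the chopper with its lid centre near (250,213), the dial near (218,268) and the handle tip near (301,224). In the scene view the lid is near (288,168), the handle near (257,195) and the dial near (270,138).

```bash
cat > h.py <<'E'
from bench import telemetry, grab_frame, job
import cv2,numpy as np
from scipy.spatial.transform import Rotation as R
def ray(g,u,v,z):
    f=g["frame"].shape[0]/2/np.tan(np.radians(g["vertical_fov"])/2)
    d=R.from_rotvec(g["attitude"]).apply([(u-g["cx"])/f,-(v-g["cy"])/f,-1])
    o=np.array(g["origin"]); return (o+d*(z-o[2])/d[2])[:2]
def proj(g,p):
    f=g["frame"].shape[0]/2/np.tan(np.radians(g["vertical_fov"])/2)
    q=R.from_rotvec(g["attitude"]).inv().apply(np.array(p)-g["origin"])
    return np.array([g["cx"]-f*q[0]/q[2], g["cy"]+f*q[1]/q[2]])
E
python3 - <<'E'
from h import *
g=grab_frame("top")
L=ray(g,250,213,.16);D=ray(g,218,268,.1);H=ray(g,301,224,.147)
print("lid",L,"dial",D,"handle",H,np.linalg.norm(L-D),np.linalg.norm(L-H))
im=cv2.resize(g["frame"][165:300,185:320],None,fx=5,fy=4.4)[:,:,::-1]
im=cv2.resize(g["frame"][165:300,185:320],None,fx=4.4,fy=4.4,interpolation=cv2.INTER_CUBIC)[:,:,::-1]
cv2.imwrite("pics/crop1.png",im)
th=np.arctan2(*(L-D)[::-1]); print("yaw",th,"handle dir",np.arctan2(*(H-L)[::-1])-th)
E
```

```text
lid [ 0.5711227  -0.10900405] dial [ 0.45471327 -0.03797126] handle [ 0.55088226 -0.21964198] 0.1363701280419707 0.11247411469423739
yaw -0.5478842860837615 handle dir -1.2038541376359997
```

View pics/crop1.png

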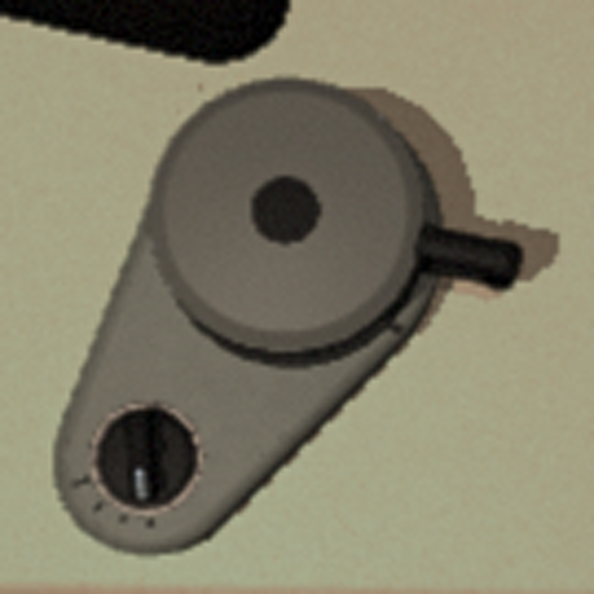

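Lid circle centre is at (250,213), the dial at (218.6,268.4) with its pointer straight down, and the handle end at (301,224), so the bowl is at q≈0.15. Next I'll work out the move to above the handle.

```bash
cat >> h.py <<'E'
def go(x,y,z,a):
    o=telemetry.get_obs(); r=R.from_rotvec(o["orientation"]); m=r.as_matrix()
    t=np.array([[np.cos(a),np.sin(a),0],[np.sin(a),-np.cos(a),0],[0,0,-1]])
    s=m.T@(np.array([x,y,z])-o["tcp_pos"])/.25
    w=R.from_matrix(m.T@t).as_rotvec()/np.pi
    print("from",np.round(o["tcp_pos"],4),"ang",round(np.arctan2(m[1,0],m[0,0]),3),"shift",np.round(s,3),"turn",np.round(w,4))
E
python3 -c "
from h import *
go(.551,-.219,.24,1.389)"
```

```text
from [ 0.2939 -0.6072  0.2556] ang 0.451 shift [ 1.602 -0.95   0.064] turn [-4.000e-04 -2.000e-04 -2.986e-01]
```

apply_moves --rows '[[[0.15,-0.09,0],[0,0,-0.03]],[[0.35,-0.21,0],[0,0,-0.06]],[[0.55,-0.33,0],[0,0,-0.1]],[[0.75,-0.45,0],[0,0,-0.15]],[[0.9,-0.53,0.03],[0,0,-0.19]],[[1,-0.59,0.03],[0,0,-0.22]]]' --jaw 0.2

```text
clock: 0.9
tcp_pos: [0.4557, -0.3636, 0.2483]
orientation: [-2.637, -1.705, 0.0]
contact_force: [-0.0, -0.9, -0.2]
grip_width: 0.0513
gripper_force: 0.0
```

```bash
python3 -c "
from h import *
go(.551,-.219,.24,1.389)"
```

```text
from [ 0.4557 -0.3636  0.2483] ang 1.148 shift [0.684 0.11  0.033] turn [-0.0003 -0.0002 -0.0768]
```

apply_moves --rows '[[[0.15,0.02,0],[0,0,-0.03]],[[0.35,0.06,0.02],[0,0,-0.06]],[[0.55,0.09,0.03],[0,0,-0.077]],[[0.684,0.11,0.033],[0,0,-0.077]],[[0.684,0.11,0.033],[0,0,-0.077]],[[0.684,0.11,0.033],[0,0,-0.077]]]'

```text
clock: 1.65
tcp_pos: [0.5504, -0.2233, 0.2404]
orientation: [2.42, 2.002, -0.002]
contact_force: [-1.0, 0.4, 0.3]
grip_width: 0.0513
gripper_force: 0.0
```

Run:
```python
from h import *
g=grab_frame("wrist"); f=g["frame"][:,:,::-1].copy(); cv2.imwrite("pics/w1.png",f)
go(.551,-.219,.24,1.389)
for p in [(.5711,-.109,.156),(.551,-.219,.147),(.4547,-.038,.101)]: print(proj(g,p))
```

```text
from [ 0.5501 -0.2238  0.2405] ang 1.381 shift [ 0.02  -0.     0.002] turn [-0.0002  0.0004 -0.0025]
[277.49594572  45.51733647]
[279.12413801 217.23354137]
[103.31295307  -9.52181342]
```

View pics/w1.png

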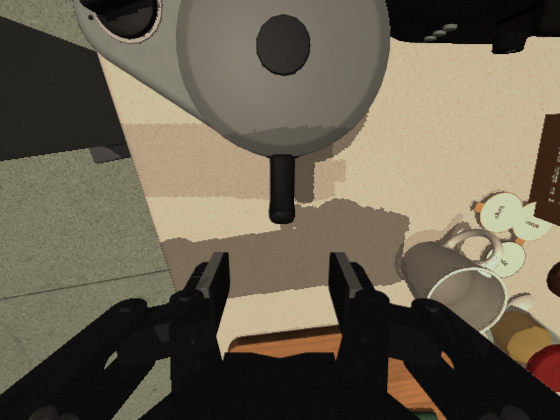

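The wrist view shows the knob at (283,45), the lid edges at columns 178 and 389, and the handle running from (282,155) to its end at (282,220).

Run:
```python
from h import *
g=grab_frame("wrist")
L=ray(g,283.5,45,.157);H=ray(g,282,218,.147)
a=np.arctan2(*(H-L)[::-1]); print(L,H,np.linalg.norm(H-L),a)
c=L+.112*np.array([np.cos(a),np.sin(a)]); print(c, "q",-1.047+.548-a-0)
go(*c,.135,a+np.pi)
```

```text
[ 0.57454185 -0.11007942] [ 0.55275544 -0.22043935] 0.11248983241587399 -1.7657025140693177
[ 0.5528503  -0.21995879] q 1.2667025140693178
from [ 0.5501 -0.2239  0.2405] ang 1.381 shift [0.018 0.008 0.422] turn [-0.0001  0.0003  0.0016]
```

apply_moves --rows '[[[0.018,0.008,0.08],[0,0,0]],[[0.018,0.008,0.2],[0,0,0]],[[0.018,0.008,0.3],[0,0,0]],[[0.018,0.008,0.38],[0,0,0]],[[0.018,0.008,0.422],[0,0,0]],[[0.018,0.008,0.422],[0,0,0]]]'

```text
clock: 2.5
tcp_pos: [0.5532, -0.2185, 0.1347]
orientation: [-2.42, -2.002, 0.001]
contact_force: [-0.5, -0.2, 0.6]
grip_width: 0.0515
gripper_force: 0.0
```

apply_moves --rows '[[[0,0,0],[0,0,0]],[[0,0,0],[0,0,0]],[[0,0,0],[0,0,0]],[[0,0,0],[0,0,0]],[[0,0,0],[0,0,0]]]' --jaw -1 --newtons 25

```text
clock: 3.12
tcp_pos: [0.5543, -0.218, 0.136]
orientation: [2.418, 2.003, 0.001]
contact_force: [-1.3, 0.0, 5.4]
grip_width: 0.0196
gripper_force: 29.1
```

```bash
cat >> h.py <<'E'
def arc(C,dq):  # rows turning clockwise by dq about vertical axis C
    o=telemetry.get_obs(); m=R.from_rotvec(o["orientation"]).as_matrix(); p=o["tcp_pos"]
    v=p-np.array([*C,p[2]]); print("r",np.linalg.norm(v),"ang",np.arctan2(v[1],v[0]))
    for d in dq:
        s=m.T@(R.from_rotvec([0,0,-d]).apply(v)-v)/.25
        print(d,np.round(s,3),round(d/np.pi,4))
E
python3 -c "
from h import *
arc((.574,-.110),np.linspace(.06,.6,10))"
```

```text
r 0.10982187948581058 ang -1.7510602750996431
0.06 [ 0.001 -0.026 -0.   ] 0.0191
0.12 [ 0.003 -0.053 -0.   ] 0.0382
0.18 [ 0.007 -0.079 -0.   ] 0.0573
0.24000000000000002 [ 0.012 -0.105 -0.   ] 0.0764
0.30000000000000004 [ 0.019 -0.13  -0.   ] 0.0955
0.36000000000000004 [ 0.027 -0.155 -0.   ] 0.1146
0.42000000000000004 [ 0.037 -0.179 -0.   ] 0.1337
0.48000000000000004 [ 0.048 -0.203 -0.   ] 0.1528
0.54 [ 0.061 -0.226 -0.   ] 0.1719
0.6 [ 0.075 -0.249 -0.   ] 0.191
```

apply_moves --rows '[[[0.001,-0.026,0],[0,0,0.019]],[[0.003,-0.053,0],[0,0,0.038]],[[0.007,-0.079,0],[0,0,0.057]],[[0.012,-0.105,0],[0,0,0.076]],[[0.019,-0.13,0],[0,0,0.096]],[[0.027,-0.155,0],[0,0,0.115]],[[0.037,-0.179,0],[0,0,0.134]],[[0.037,-0.179,0],[0,0,0.134]]]'

```text
clock: 4.12
tcp_pos: [0.5116, -0.2002, 0.136]
orientation: [2.784, 1.454, 0.001]
contact_force: [-2.5, 0.1, 7.4]
grip_width: 0.0195
gripper_force: 29.3
```

```bash
python3 -c "
from h import *
o=telemetry.get_obs();print(o['contact_force'],o['moment'])
arc((.574,-.110),[.03,.06,.09,.12,.15,.18,.2,.22])"
```

```text
[-2.54366208  0.09497119  7.38021811] [0.11916897 0.50157561 0.01808079]
r 0.10970432093282999 ang -2.17614737986525
0.03 [ 0.    -0.013 -0.   ] 0.0095
0.06 [ 0.001 -0.026 -0.   ] 0.0191
0.09 [ 0.002 -0.039 -0.   ] 0.0286
0.12 [ 0.003 -0.053 -0.   ] 0.0382
0.15 [ 0.005 -0.066 -0.   ] 0.0477
0.18 [ 0.007 -0.079 -0.   ] 0.0573
0.2 [ 0.008 -0.087 -0.   ] 0.0637
0.22 [ 0.01  -0.096 -0.   ] 0.07
```

apply_moves --rows '[[[0,-0.013,0],[0,0,0.01]],[[0.001,-0.026,0],[0,0,0.019]],[[0.002,-0.039,0],[0,0,0.029]],[[0.003,-0.053,0],[0,0,0.038]],[[0.005,-0.066,0],[0,0,0.048]],[[0.005,-0.066,0],[0,0,0.048]]]'

```text
clock: 4.88
tcp_pos: [0.4988, -0.1899, 0.136]
orientation: [2.885, 1.241, 0.001]
contact_force: [-2.7, -0.2, 8.7]
grip_width: 0.0193
gripper_force: 29.4
```

```bash
python3 -c "
from h import *
o=telemetry.get_obs();print(o['contact_force'],o['moment'])
arc((.574,-.110),[.02,.04,.06,.08])"
```

```text
[-2.67231027 -0.22980837  8.73303798] [0.04546998 0.57483291 0.17881517]
r 0.10969277684397308 ang -2.3258922528406063
0.02 [ 0.    -0.009 -0.   ] 0.0064
0.04 [ 0.    -0.018 -0.   ] 0.0127
0.06 [ 0.001 -0.026 -0.   ] 0.0191
0.08 [ 0.001 -0.035 -0.   ] 0.0255
```

apply_moves --rows '[[[0,-0.009,0],[0,0,0.006]],[[0,-0.018,0],[0,0,0.013]],[[0,-0.018,0],[0,0,0.013]]]'

```text
clock: 5.25
tcp_pos: [0.4977, -0.1886, 0.1361]
orientation: [2.905, 1.182, 0.006]
contact_force: [6.2, -5.9, 0.5]
grip_width: 0.0198
gripper_force: 36.5
```

```bash
python3 -c "
from h import *
o=telemetry.get_obs();print(o['contact_force'],o['moment'])
arc((.574,-.110),[.02,.04,.06,.08])"
```

```text
[ 6.17218447 -5.89846106  0.53589416] [-1.12745129 -0.74263421  0.82419923]
r 0.10952442552658087 ang -2.34097785428194
0.02 [-0.    -0.009 -0.   ] 0.0064
0.04 [-0.    -0.018 -0.   ] 0.0127
0.06 [ 0.    -0.026 -0.   ] 0.0191
0.08 [ 0.    -0.035 -0.   ] 0.0255
```

The arm stopped at −2.341 rad with the reaction force reversed, against a predicted hard stop of −2.335, so the bowl is home. I'll release and lift.

apply_moves --rows '[[[0,0.006,0],[0,0,0]],[[0,0.006,0],[0,0,0]],[[0,0.006,0],[0,0,0]],[[0,0.006,-0.1],[0,0,0]],[[0,0.006,-0.25],[0,0,0]],[[0,0.006,-0.4],[0,0,0]],[[0,0.006,-0.45],[0,0,0]],[[0,0.006,-0.45],[0,0,0]]]' --jaw 0.2

```text
clock: 6.25
tcp_pos: [0.4965, -0.1879, 0.2477]
orientation: [2.91, 1.181, 0.001]
contact_force: [0.1, 0.2, -0.3]
grip_width: 0.051
gripper_force: 0.0
```

Run:
```python
from h import *
g=grab_frame("wrist"); f=g["frame"][:,:,::-1].copy(); cv2.imwrite("pics/w2.png",f)
print(proj(g,(.574,-.110,.156)))
go(.456,-.04,.25,3.248)
```

```text
[276.29428799  59.39130356]
from [ 0.496  -0.1877  0.2467] ang 0.771 shift [ 0.297 -0.535 -0.013] turn [-3.000e-04 -3.000e-04 -7.884e-01]
```

View pics/w2.png

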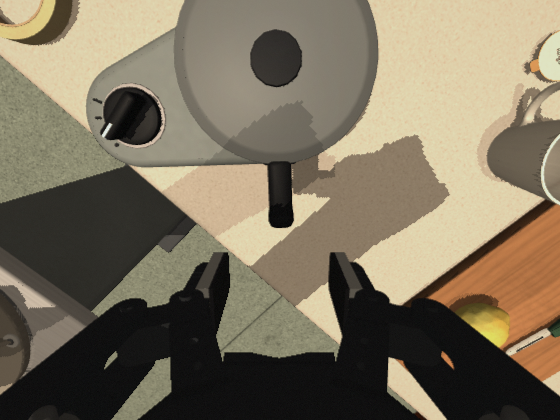

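The handle has stayed at its new angle, with its end at (281,222). The dial skirt is centred near (133,116) and the bar runs from its white pointer end (105,136) to about (138,95).

Run:
```python
from h import *
g=grab_frame("wrist")
D=ray(g,134,116,.074);A=ray(g,105,136,.101);B=ray(g,138,95,.101);L=ray(g,276,58,.158)
print(D,A,B,(A+B)/2,np.linalg.norm(A-B),"dir",np.arctan2(*(A-B)[::-1])%6.283,L,np.linalg.norm(D-L),np.arctan2(*(L-D)[::-1]))
go(.456,-.04,.22,3.248)
```

```text
[ 0.45740161 -0.03816237] [ 0.4354005  -0.03924874] [ 0.4815683  -0.03985745] [ 0.4584844  -0.03955309] 0.04617180982976151 dir 3.128408518401947 [ 0.57329353 -0.1095271 ] 0.13610239458501194 -0.5519466727482608
from [ 0.4957 -0.1877  0.2462] ang 0.771 shift [ 0.298 -0.534  0.105] turn [-7.000e-04 -6.000e-04 -7.884e-01]
```

apply_moves --rows '[[[0.03,-0.05,0],[0,0,-0.055]],[[0.06,-0.1,0],[0,0,-0.11]],[[0.09,-0.17,0],[0,0,-0.165]],[[0.12,-0.24,0],[0,0,-0.22]],[[0.16,-0.31,0],[0,0,-0.275]],[[0.2,-0.38,0],[0,0,-0.33]],[[0.24,-0.45,0],[0,0,-0.385]],[[0.28,-0.5,0],[0,0,-0.44]],[[0.3,-0.53,0],[0,0,-0.495]],[[0.3,-0.53,0],[0,0,-0.55]]]' --jaw -0.1

```text
clock: 7.6
tcp_pos: [0.4569, -0.0397, 0.246]
orientation: [-0.98, -2.982, 0.0]
contact_force: [-0.5, 0.7, -0.2]
grip_width: 0.0382
gripper_force: 0.0
```

```bash
python3 -c "
from h import *
print(telemetry.get_obs()['joints'].round(3))
go(.4555,-.038,.2,3.22)"
```

```text
[ 0.419  0.171 -0.515  2.034  0.101  0.964  0.789]
from [ 0.4569 -0.0397  0.246 ] ang 2.507 shift [0.008 0.002 0.184] turn [-0.     -0.001  -0.2271]
```

apply_moves --rows '[[[0.008,0.002,0],[0,0,-0.05]],[[0.008,0.002,0.03],[0,0,-0.1]],[[0.008,0.002,0.08],[0,0,-0.15]],[[0.008,0.002,0.13],[0,0,-0.2]],[[0.008,0.002,0.18],[0,0,-0.227]],[[0.008,0.002,0.184],[0,0,-0.227]],[[0.008,0.002,0.184],[0,0,-0.227]]]'

```text
clock: 8.48
tcp_pos: [0.4563, -0.0389, 0.2012]
orientation: [0.108, -3.139, -0.001]
contact_force: [-0.4, -0.2, 0.8]
grip_width: 0.0385
gripper_force: 0.0
```

Run:
```python
from h import *
g=grab_frame("wrist"); f=g["frame"][:,:,::-1].copy(); cv2.imwrite("pics/w3.png",f)
for p in [(.4555,-.038,.101),(.4555,-.038,.074)]: print(proj(g,p))
go(.4555,-.038,.105,3.22)
```

```text
[279.58888951 219.1926696 ]
[279.49181158 209.12638891]
from [ 0.4566 -0.0389  0.2015] ang -3.072 shift [0.004 0.004 0.386] turn [ 0.0001 -0.0001 -0.0029]
```

View pics/w3.png

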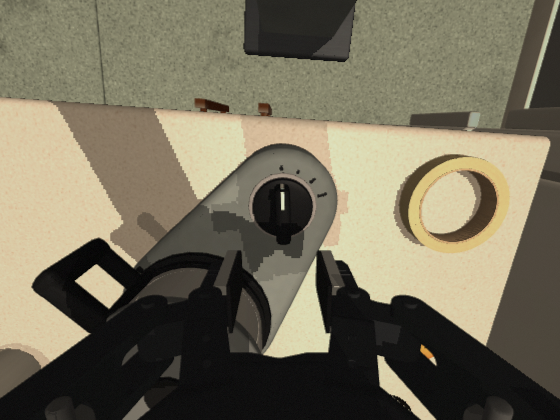

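The wrist view shows the bar along the tool's x axis, centred near (283,215). The jaws are centred about 1.5 mm off it, so I'll shift by that much and descend.

apply_moves --rows '[[[0.004,0.01,0.06],[0,0,0]],[[0.004,0.01,0.14],[0,0,0]],[[0.004,0.01,0.22],[0,0,0]],[[0.004,0.01,0.3],[0,0,0]],[[0.004,0.01,0.36],[0,0,0]],[[0.004,0.01,0.382],[0,0,0]],[[0.004,0.01,0.382],[0,0,0]]]'

```text
clock: 9.4
tcp_pos: [0.4554, -0.0365, 0.1059]
orientation: [0.111, -3.139, -0.0]
contact_force: [0.5, -0.6, -0.5]
grip_width: 0.0387
gripper_force: 0.0
```

apply_moves --rows '[[[0,0,0],[0,0,0]],[[0,0,0],[0,0,0]],[[0,0,0],[0,0,0]],[[0,0,0],[0,0,0]],[[0,0,0],[0,0,0]]]' --jaw -1 --newtons 50

```text
clock: 10.02
tcp_pos: [0.4561, -0.036, 0.1068]
orientation: [-0.112, 3.138, 0.0]
contact_force: [-1.5, 2.0, 6.7]
grip_width: 0.0104
gripper_force: 51.4
```

```bash
python3 -c "
from h import *
o=telemetry.get_obs();print(o['contact_force'],o['moment'],o['joints'].round(3))
go(.4555,-.0365,.105,3.22-1.35)"
```

```text
[-1.52752665  1.99235953  6.69656171] [0.54011461 0.28741146 0.0709684 ] [ 0.396  0.394 -0.535  2.16   0.324  0.662  1.279]
from [ 0.4561 -0.036   0.1068] ang -3.07 shift [ 0.002 -0.002  0.007] turn [4.000e-04 4.000e-04 4.274e-01]
```

apply_moves --rows '[[[0,0,0],[0,0,0.03]],[[0,0,0],[0,0,0.07]],[[0,0,0],[0,0,0.11]],[[0,0,0],[0,0,0.15]],[[0,0,0],[0,0,0.19]],[[0,0,0],[0,0,0.23]],[[0,0,0],[0,0,0.27]],[[0,0,0],[0,0,0.31]],[[0,0,0],[0,0,0.35]],[[0,0,0],[0,0,0.37]]]'

```text
clock: 11.28
tcp_pos: [0.4557, -0.0365, 0.1068]
orientation: [1.634, 2.682, 0.0]
contact_force: [-1.4, 0.8, 7.5]
grip_width: 0.0112
gripper_force: 51.5
```

```bash
python3 -c "
from h import *
o=telemetry.get_obs();print(o['contact_force'],o['moment'],o['joints'].round(3),o['grip_width'])
go(.4555,-.0365,.105,3.22-1.35)"
```

```text
[-1.39732996  0.78671039  7.4665824 ] [0.14046934 0.58318432 0.07097947] [ 0.166  0.358 -0.262  2.175  0.156  0.625  0.27 ] 0.011200503870631555
from [ 0.4557 -0.0365  0.1068] ang 2.048 shift [ 0.    -0.001  0.007] turn [0.0002 0.0002 0.0565]
```

apply_moves --rows '[[[0,0,0],[0,0,0.02]],[[0,0,0],[0,0,0.04]],[[0,0,0],[0,0,0.055]],[[0,0,0],[0,0,0.055]]]'

```text
clock: 11.78
tcp_pos: [0.4556, -0.0366, 0.1068]
orientation: [1.856, 2.534, 0.0]
contact_force: [-1.7, 1.4, 7.8]
grip_width: 0.0113
gripper_force: 51.6
```

Run:
```python
from h import *
o=telemetry.get_obs();print(o['contact_force'],o['moment'],o['grip_width'])
g=grab_frame("wrist"); f=g["frame"][:,:,::-1].copy()
s=grab_frame("top")["frame"][235:300,185:250,::-1]
a=cv2.resize(f[120:330,180:390],(560,560),interpolation=cv2.INTER_CUBIC)
cv2.imwrite("pics/w4.png",a)
go(.4555,-.0365,.105,3.22-1.35)
```

```text
[-1.70057867  1.42320642  7.81701546] [0.16409478 0.5707943  0.13712482] 0.011294161841462811
from [ 0.4556 -0.0365  0.1068] ang 1.878 shift [ 0.    -0.     0.007] turn [0.0001 0.0001 0.0024]
```

View pics/w4.png

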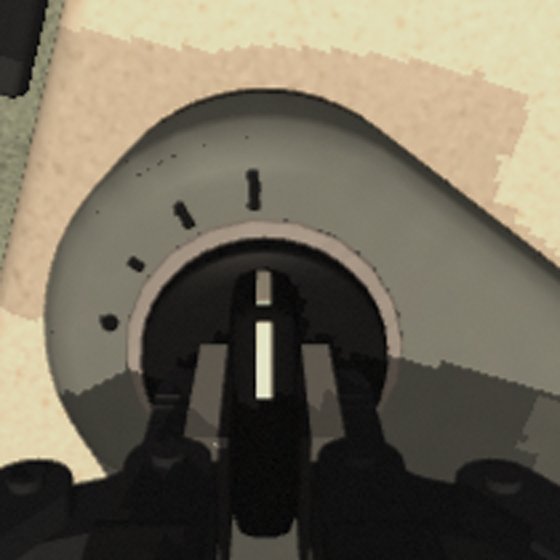

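The bar is held between the pads. The pointer at column 264 is about 0.06 rad past the third (longest) mark at (253,190). With the tool angle, that gives q≈1.37, between the third click and the stop, and the grip is firm. I'll hold a moment to check it stays there, then hand in.

apply_moves --rows '[[[0,0,0],[0,0,0]],[[0,0,0],[0,0,0]],[[0,0,0],[0,0,0]],[[0,0,0],[0,0,0]]]'

```text
clock: 12.38
tcp_pos: [0.4556, -0.0365, 0.1068]
orientation: [1.856, 2.534, 0.0]
contact_force: [-2.1, 0.7, 8.6]
grip_width: 0.0108
gripper_force: 51.6
```

Run:
```python
from h import *
o=telemetry.get_obs();print(o['moment'],o['grip_width'],o['gripper_force'],o['orientation'])
print(job.hand_in())
```

```text
[0.24249518 0.58647255 0.09692713] 0.010794276896932081 51.6103595495224 [1.85578598e+00 2.53413697e+00 2.73230541e-04]
the job is handed in; nothing more can be done
None
```

I turned the bowl clockwise to its hard stop, then turned the dial to about 1.37 rad (third click is 1.309, stop 1.40); the fingers were still holding it there at hand-in, about 12.4 s in, and I never touched the mandarin, mug or lemon.

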